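# Index the inspection mirror one hole towards the cracked latch

## Robot

A 7-joint arm with a two-finger parallel gripper is mounted at the origin on the work surface. World frame = base frame: x ahead of the robot, y to its left, z up, the work surface at z = 0. Lengths are in m, angles in rad, forces in N, time in s.
With the tool pointing down it reaches from about 0.35 to 0.9 m from the base axis. Payload 7.2 kg.
Tool frame: the origin (TCP) lies on the centre line of the jaws, within the pads' length; the fingertips stand 14 mm ahead of it and the grasp point (between the pads) lies 5 mm behind it (finger_overhang is the distance from the TCP to the fingertips, in m); z points along the fingers, y is the line along which they close (so a half turn about z gives the same grasp; the last joint's range is limited). The gripper opens to 85 mm and grips with 20 to 120 N. Pads are 22 mm wide; open, the fingers measure 114 mm over their backs; the gripper's body (76 mm by 85 mm) begins 54 mm behind the grasp point. The pads swing forward as they close: fully open they stand 13 mm farther back than shut.
Start: joints at [1.049, 0.411, -0.013, 1.596, 0.006, 1.134, -0.082], TCP at [0.274, -0.562, 0.245] pointing down, gripper open.
Joint ranges: [-2.95, 2.95], [-0.29, 1.99], [-1.47, 1.44], [0.14, 2.54], [-1.03, 4.17], [0.13, 1.85], [-2.86, 2.86]. Speed limits (rad/s): [2.39, 2.39, 3.01, 3.01, 3.14, 3.14, 3.14].

## Interface

Orientations are given as a unit quaternion [w, x, y, z].
In Python, from rig import * gives the robot as it stands.
- The arm moves only by the tool step_arm, never from a script. Its argument "deltas" is one flat list of numbers, 5 for each row, row after row: the shift along the tool's x, y, z in cm, then the turn about the tool's z in rad, then the opening, from 0 (shut) to 1 (fully open). A call has 1 to 12 rows; each row is the pose to reach, as a shift and turn from the pose commanded when the call began, along the tool's axes at that moment; what a row does not reach only later rows make up. A row lasts 1/12 s, in which the tool goes at most 41.7 mm and 7.16 degrees, less where a joint would pass 70% of its speed; a pose out of reach is approached as far as the arm can. A call with a gripper value outside its range is refused whole. The fingers move at their own pace and stop on an object; "grip_force" is the grip in N (left out, the last holds). Time passes only in rows, so rows that repeat a pose let the fingers close. It gives the time, the measured TCP pose, the force, the opening and the grip force at its end, in the units of the state.
- get_state(): the state, without advancing time (a new reading comes with each control period).
- camera(name): name is "scene" or "top" or "wrist"; returns the picture (420x560x3 uint8, red, green, blue); there is no depth.
- camera_params(name): a dict with "camera_matrix" (3x3 intrinsics, pixels), "k1" (the pictures are not rectified: a ray, as slopes to the right and down, at radius r is drawn at 1 + k1 r^2 times it, then the intrinsics apply), "R" (3x3) and "t" (3): a world point X has camera coordinates R X + t. Camera axes: x right, y down, z forward; pixel columns grow to the right and rows downward; lengths in m; the calibration is good to about 2 mm. A picture is of the moment at which its call begins: read the wrist's pose just before it. camera_params takes no time and is no camera call; for the wrist camera it gives the pose at the moment of the call.
- sign_off(): hands the job in; it is judged then, once.
Trained networks look in the newest picture that a camera, given by its name, has taken for a name from the list of things; names that differ only in an ending like _2 or _b are one class to them, and where a whole thing is asked for, a point or a joint stands for the part that bears it (a point fixed in the world has none). Each returns a list of dicts, best first, with "confidence" (0 to 1); they miss things now and then, are a little off and sometimes report something else, mostly with a low value. They report only what shows in the picture. A call takes as long as a camera call.
- boxes_of(camera, target): "at" ([x, y, z] in m, in world coordinates, good to about 4 mm: the middle of the surface that is visible of it).
- cut_out(camera, target): "pixels" (420x560 bool, what is visible of it).
- landmark_of(camera, target): "at" ([x, y, z] in m, in world coordinates, good to about 4 mm: a listed point, or the origin of a listed thing).
The state is a dict: "time_s": time; "joint_positions": joint angles; "joint_velocities": joint speeds; "joint_torque": joint torques, N m; "ee_pos": TCP position; "tool_rot": TCP orientation; "wrist_force": force on the tool from outside, world axes, zero at the start; "wrist_torque": the same for the moment, N m; "gripper_width": finger opening in m; "gripper_force": force on a finger pad.
Only numpy, scipy, OpenCV 4.12 (cv2) and the standard library are available. Lean on these libraries where they do the work, as an engineer would, in place of code of your own. Each camera call takes 0.05 s, during which the arm holds its last target. There are 200 camera calls.

## Task

Swing the inspection mirror's arm one hole over, towards the side where the cracked bronze latch lies: hook a fingertip under the pull ring from inside, lift the spring index pin out of its hole, swing the arm to the next hole and let the pin drop fully home there. Do not squeeze or wrench the ring, keep off the mirror, leave the loose things on the shelf where they lie, and finish clear of everything.

Things in the scene. Friction and masses are not known exactly. Their poses are not given: they have to be found in the camera images.
- stand: grey index stand, fixed to the shelf: a flat 32 mm high fan-shaped plate of 160 mm radius. Origin on the shelf under the pivot; x points along the middle of the fan (away from the robot at yaw 0), y to the left of that, z up. Five 15 mm holes lie in its top on a circle of 130 mm radius about the pivot, at -0.8, -0.4, 0, 0.4 and 0.8 rad from x (neighbours are 52 mm apart)
- pivot (a point): point on the upright pivot axis of the swing arm, 60 mm above the shelf (level with the top of the arm's hub, which is 67 mm high at its very top)
- pin_axis (a point): point on the pin's axis at its collar, 75 mm above the shelf with the pin home, 130 mm from the pivot axis; the ring rises with the pin and swings with the arm, but does not turn on the pin
- swing_arm (a joint): angle of the flat steel arm (34 mm wide, top 45 mm above the shelf) about the pivot, rad, from the stand's x axis, positive to the stand's left (counter-clockwise from above). It starts locked in the middle hole, 0; holes are at every 0.4. It turns with light friction (about 1 N at the pin), stays where it is left, and stops at +/-0.86. While the pin is in a hole the arm only has about 0.012 rad of play
- index_pin (a joint): lift of the 12 mm round-nosed index pin, m: 0 is fully home in a hole, about 0.012 is out on the plate's top, 0.030 is the upper stop. A spring pulls it down with 5 N at 0 and 10 N at the stop. It drops in by itself when it is within about 4 mm of a hole's centre
- pull_ring: oblong steel ring on the pin's top, 7 mm bar, opening 60 mm wide (across the arm), 44 mm high; its top leans 0.45 rad outwards from the pivot. Origin: centre of the opening, 104 mm high with the pin home, 141 mm from the pivot axis. x: through the opening, outwards and 0.45 rad down; y: across the arm, z: up the leaning ring. Under its foot a 20 mm collar, 78 mm high, on a 30 mm boss, 71 mm high
- mirror: round chrome inspection mirror, 60 mm across, tilted on a stem at the arm's outer end. Origin at the foot of its stem, 72 mm beyond the pin from the pivot and 45 mm above the shelf; its rim is at most 120 mm above the shelf and its inner edge about 55 mm beyond the pin
- latch_mid (a point): middle of the cracked bronze latch (a loose bronze block, 34 x 70 x 42 mm, with a raised knuckle and a dark crack), 20 mm above the shelf. It lies near the arm's outer end, to the left or the right of the arm
- gauge_mid (a point): middle of the orange plastic thread gauge with five steel blades (30 x 70 x 44 mm), loose, 20 mm above the shelf, on the other side of the arm from the latch
- keeper_mid (a point): middle of the black steel keeper pin, loose, 93 mm long, lying, 11 mm above the shelf
- shackle_mid (a point): middle of a loose steel shackle, about 80 x 82 mm, lying, 8 mm above the shelf
- can_mid (a point): middle of a loose closed steel can, 56 mm across and 110 mm high, 55 mm above the shelf

How it is judged:
On the way, in this order (a step that is already met when the one before it is completed fails the run):
1. the pin is lifted out of the middle hole (value of joint index_pin above 0.01 m and value of joint swing_arm between -0.15 and 0.15 rad), for 0.05 s.
2. the arm, with its pin out, comes near the next hole on the latch's side (value of joint index_pin above 0.004 m and ((y of latch_mid in the frame of stand above 0 m and value of joint swing_arm between 0.25 and 0.55 rad) or (y of latch_mid in the frame of stand below 0 m and value of joint swing_arm between -0.55 and -0.25 rad))), for 0.02 s.
At the end, for the whole second after the job is handed in: the arm stands at the first hole from the middle on the latch's side (0.40 +/- 0.025 rad) at rest, the index pin is home (under 2 mm of lift), and every loose thing is within 20 mm of where it was (((y of latch_mid in the frame of stand above 0 m and value of joint swing_arm between 0.375 and 0.425 rad) or (y of latch_mid in the frame of stand below 0 m and value of joint swing_arm between -0.425 and -0.375 rad)) and value of joint index_pin below 0.002 m and velocity of joint swing_arm between -0.05 and 0.05 rad/s and distance of each of latch_mid, gauge_mid, keeper_mid, shackle_mid, can_mid from where it was at the start of the episode below 0.02 m); the robot touches nothing.
It fails at once if the ring is squeezed or wrenched (more than 40 N of finger force on it) (contact force between the fingers and pull_ring above 40 N).
It fails at once if the mirror is touched (contact force between any of the fingers, the arm and mirror above 1 N).
It fails at once if a loose thing is pushed away or lifted (moved more than 30 mm) (distance of any of latch_mid, gauge_mid, keeper_mid, shackle_mid, can_mid from where it was at the start of the episode above 0.03 m).
It also fails if it takes over 48 s, if anything falls off the work surface, if the arm or the gripper's body presses on something with over 40 N, if the wrist force passes 120 N, or if a joint passes its speed limit or range.

## Working session

There is one attempt and no reset: what is moved stays moved. The work goes in short steps, Python scripts to look and compute and a tool call to move; the robot and the scene stay as the last step left them, time stands still between calls to the robot, and variables do not carry over. Pictures are saved under pics/ and viewed, at most 10 in all, crops included, and the job is handed in when it is done.

Besides the shell and the picture viewer there is one more tool, called after "Call:" by a JSON object that holds its "name" and its "arguments", one argument or row to a line. step_arm: Moves the arm, as the interface text tells. Its arguments: {"type":"object","properties":{"deltas":{"type":"array"},"grip_force":{"type":"number"}},"required":["deltas"]}

```bash
mkdir -p pics; cat > m.py <<'E'
from rig import *
import numpy as np, cv2
E
python3 - <<'E'
from m import *
s=get_state(); print(s)
for c in ("top","scene"):
    im=camera(c); cv2.imwrite(f"pics/{c}1.png",im[:,:,::-1])
    for n in ("stand","pivot","pin_axis","pull_ring","mirror","latch_mid","gauge_mid","keeper_mid","shackle_mid","can_mid"):
        r=landmark_of(c,n); print(c,n,[(np.round(x["at"],4).tolist(),round(x["confidence"],2)) for x in r[:2]])
E
```

```text
{'time_s': 0.0, 'joint_positions': array([ 1.04880417,  0.41187899, -0.01273363,  1.59708078,  0.00560791,
        1.13427407, -0.0822045 ]), 'joint_velocities': array([ 0.00045581, -0.00106502, -0.00198999, -0.00056806, -0.00125266,
        0.00016032, -0.00221883]), 'joint_torque': array([-9.69628163e-04, -6.00623703e+01,  6.81750309e-01, -2.99414295e+01,
        1.37468486e-02,  1.06631184e-02, -1.64090454e-05]), 'ee_pos': array([ 0.27374614, -0.56132313,  0.24445092]), 'tool_rot': array([-7.67576600e-04,  9.74364123e-01,  2.24975357e-01, -2.34983622e-04]), 'wrist_force': array([ 0.02281344,  0.27288996, -0.2117366 ]), 'wrist_torque': array([ 0.05085456,  0.03858037, -0.02352208]), 'gripper_force': 0.0, 'gripper_width': 0.08531498757828192}
top stand [([0.4766, 0.0055, -0.003], 0.63)]
top pivot [([0.4826, 0.0059, 0.0595], 0.85)]
top pin_axis [([0.7567, -0.1021, 0.0183], 0.61)]
top pull_ring [([0.6195, 0.046, 0.1051], 0.59), ([0.5736, -0.1689, 0.008], 0.44)]
top mirror [([0.6757, 0.0618, 0.046], 0.48)]
top latch_mid [([0.7572, -0.1014, 0.0205], 0.71)]
top gauge_mid [([0.6623, 0.2376, 0.0215], 0.63)]
top keeper_mid []
top shackle_mid [([0.5712, -0.1669, 0.0104], 0.62), ([0.676, 0.0632, 0.041], 0.42)]
top can_mid [([0.5631, 0.4583, 0.0533], 0.62)]
scene stand [([0.4764, 0.0091, -0.0004], 0.8)]
scene pivot [([0.4835, 0.012, 0.0575], 0.69)]
scene pin_axis [([0.6035, 0.0481, 0.0738], 0.79)]
scene pull_ring [([0.6179, 0.05, 0.1032], 0.62), ([0.6581, 0.2367, 0.0228], 0.47)]
scene mirror [([0.6814, 0.0611, 0.0451], 0.66), ([0.4751, 0.1924, 0.0126], 0.38)]
scene latch_mid [([0.6796, 0.0568, 0.0435], 0.71), ([0.7596, -0.0986, 0.0163], 0.61)]
scene gauge_mid [([0.6624, 0.2345, 0.0273], 0.83), ([0.4747, 0.0098, -0.0006], 0.57)]
scene keeper_mid [([0.4755, 0.1902, 0.0117], 0.63)]
scene shackle_mid [([0.5703, -0.1666, 0.0068], 0.75)]
scene can_mid [([0.5647, 0.4532, 0.0537], 0.65)]
```

View pics/top1.png

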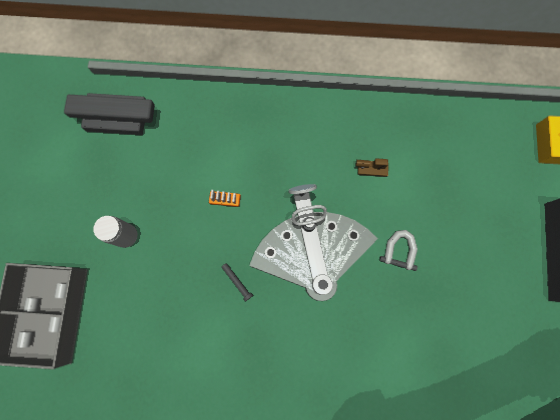

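View pics/scene1.png

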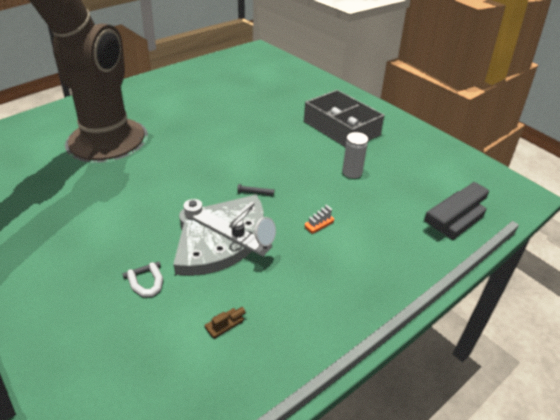

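The top view shows the arm's mirror end at (302,188), the latch to its right at (372,168) and the gauge to its left at (225,199). The latch is on the stand's -y side, so the arm must go to -0.4. The scene view agrees: latch at (225,320), gauge at (320,220).

```bash
cat >> m.py <<'E'
from scipy.spatial.transform import Rotation as Ro
def tool():
    s=get_state(); q=s["tool_rot"]; return s, Ro.from_quat([q[1],q[2],q[3],q[0]]).as_matrix()
def go(p,yaw):  # yaw: wanted world angle of tool y
    s,R=tool(); d=R.T@(np.array(p)-s["ee_pos"])*100
    cur=np.arctan2(R[1,1],R[0,1]); t=-(yaw-cur+np.pi)%(2*np.pi)-np.pi if 0 else -((yaw-cur+np.pi)%(2*np.pi)-np.pi)
    print("delta cm",d.round(2),"turn",round(t,3),"yaw",round(cur,3),"pos",s["ee_pos"].round(4),"F",s["wrist_force"].round(2),"w",round(s["gripper_width"],4),"t",s["time_s"])
E
python3 - <<'E'
from m import *
import rig
print([n for n in dir(rig) if not n.startswith('_')], getattr(rig,'finger_overhang',None))
go([0.61,0.047,0.25],0.27)
p=camera_params("wrist"); s,R=tool()
C=-p["R"].T@p["t"]; print("cam in tool",(R.T@(C-s["ee_pos"])).round(4),(R.T@p["R"].T).round(3), p["camera_matrix"].round(1).tolist())
E
```

```text
['PlanningError', 'boxes_of', 'camera', 'camera_params', 'cut_out', 'finger_overhang', 'get_state', 'landmark_of', 'sign_off'] 0.014
delta cm [ 56.89 -39.98  -0.47] turn -1.387 yaw -1.117 pos [ 0.274  -0.5618  0.2453] F [ 0.19 -0.24 -0.55] w 0.0857 t 1.1
cam in tool [ 0.0686  0.0014 -0.1285] [[ 0.001 -0.963 -0.268]
 [ 1.     0.     0.001]
 [-0.001 -0.268  0.963]] [[303.1, 0.0, 282.8], [0.0, 303.1, 208.8], [0.0, 0.0, 1.0]]
```

Call:
{"name": "step_arm", "arguments": {
  "deltas": [2.8, -2, 0, -0.07, 0.2, 5.7, -4, 0, -0.14, 0.2, 8.5, -6, 0, -0.21, 0.2, 11.4, -8, 0, -0.28, 0.2, 14.2, -10, 0, -0.35, 0.2, 17.1, -12, 0, -0.42, 0.2, 19.9, -14, 0, -0.49, 0.2, 22.8, -16, 0, -0.56, 0.2, 25.6, -18, 0, -0.63, 0.2, 28.4, -20, 0, -0.7, 0.2, 31.3, -22, 0, -0.77, 0.2, 34.1, -24, 0, -0.83, 0.2],
  "grip_force": 20
}}

```text
time_s: 2.1
ee_pos: [0.4759, -0.195, 0.2456]
tool_rot: [0.0, 0.8, 0.6, 0.0]
wrist_force: [0.8, -0.7, -0.5]
gripper_width: 0.0167
gripper_force: 0.0
```

```bash
python3 -c "
from m import *
go([0.61,0.047,0.25],0.27)"
```

```text
delta cm [26.98  6.1  -0.44] turn -0.554 yaw -0.284 pos [ 0.4759 -0.195   0.2456] F [ 0.76 -0.69 -0.48] w 0.0167 t 2.1
```

Call:
{"name": "step_arm", "arguments": {
  "deltas": [2.7, 0.6, 0, -0.06, 0.2, 5.4, 1.2, 0, -0.12, 0.2, 8.1, 1.8, 0, -0.18, 0.2, 10.8, 2.4, 0, -0.24, 0.2, 13.5, 3.0, 0, -0.3, 0.2, 16.2, 3.6, 0, -0.36, 0.2, 19, 4.2, 0, -0.42, 0.2, 21.6, 4.8, 0, -0.48, 0.2, 24.3, 5.4, 0, -0.52, 0.2, 27, 6.1, 0, -0.55, 0.2, 27, 6.1, 0, -0.55, 0.2, 27, 6.1, 0, -0.55, 0.2]
}}

```text
time_s: 3.1
ee_pos: [0.6103, 0.0471, 0.245]
tool_rot: [-0.0, 0.607, 0.795, 0.0]
wrist_force: [-0.4, 0.2, -0.4]
gripper_width: 0.0171
gripper_force: 0.0
```

```bash
python3 - <<'E'
from m import *
go([0.61,0.047,0.25],0.27)
for k in range(2):
    im=camera("wrist"); 
    for n in ("pivot","pin_axis","pull_ring","mirror","stand"):
        r=landmark_of("wrist",n); print(n,[(np.round(x["at"],4).tolist(),round(x["confidence"],2)) for x in r[:2]])
cv2.imwrite("pics/w1.png",im[:,:,::-1])
p=camera_params("wrist"); np.savez("w1.npz",**p)
E
```

```text
delta cm [ 0.   -0.03 -0.5 ] turn -0.004 yaw 0.266 pos [0.6103 0.0471 0.245 ] F [-0.36  0.24 -0.41] w 0.0171 t 3.1
pivot [([0.4816, 0.0054, 0.063], 0.96)]
pin_axis [([0.6061, 0.0438, 0.075], 0.6)]
pull_ring [([0.6173, 0.0416, 0.1013], 0.63)]
mirror [([0.6735, 0.0641, 0.0473], 0.65)]
stand [([0.4818, 0.007, -0.0024], 0.58)]
pivot [([0.4814, 0.0073, 0.062], 0.92)]
pin_axis [([0.6066, 0.0419, 0.0759], 0.88), ([0.6157, 0.0461, 0.1043], 0.56)]
pull_ring [([0.619, 0.0455, 0.1049], 0.93)]
mirror [([0.6741, 0.0641, 0.0496], 0.8), ([0.4748, 0.1901, 0.0114], 0.38)]
stand [([0.48, 0.0049, -0.0002], 0.97), ([0.6171, 0.0444, 0.1018], 0.55)]
```

View pics/w1.png

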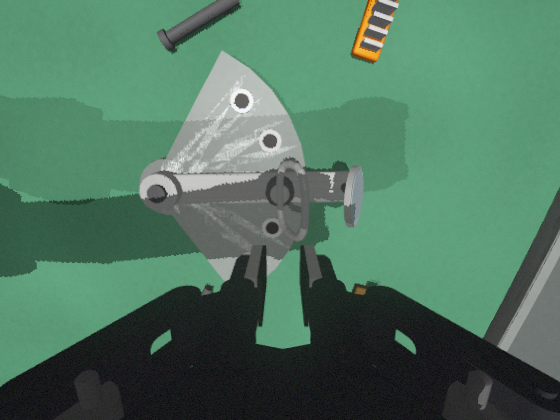

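The wrist view shows the pivot at (157,193), holes at (242,100), (270,140) and (272,228), the ring around (293,200) and the mirror at (354,196). The finger tips at (258,250) and (308,250) are clear of everything. I'll fit the stand pose from these pixels.

```bash
cat >> m.py <<'E'
from scipy.optimize import least_squares
def proj(p,X):
    c=np.atleast_2d(X)@p["R"].T+p["t"]; s=c[:,:2]/c[:,2:]; r2=(s**2).sum(1,keepdims=True)
    s=s*(1+p["k1"]*r2); K=p["camera_matrix"]; return s*[K[0,0],K[1,1]]+[K[0,2],K[1,2]]
def model(v):
    x,y,a=v; P=lambda r,b,z:[x+r*np.cos(a+b),y+r*np.sin(a+b),z]
    return np.array([P(.13,.8,.032),P(.13,.4,.032),P(.13,-.4,.032),P(0,0,.067)])
def ring(v,th=0,lift=0,r=25.5e-3):
    x,y,a=v; a=a+th; t=np.linspace(0,2*np.pi,60); h=8e-3
    yy=np.sign(np.cos(t))*h+r*np.cos(t); zz=r*np.sin(t); R=.141+zz*np.sin(.45); z=.104+lift+zz*np.cos(.45)
    return np.c_[x+R*np.cos(a)-yy*np.sin(a), y+R*np.sin(a)+yy*np.cos(a), z]
E
python3 - <<'E'
from m import *
p=dict(np.load("w1.npz")); im=cv2.imread("pics/w1.png")
g=cv2.cvtColor(im,cv2.COLOR_BGR2GRAY); px=np.array([[242,100],[270,140],[272,228],[157,193]],float)
for i in range(3):
    x0,y0=px[i].astype(int); w=g[y0-8:y0+9,x0-8:x0+9]; yy,xx=np.nonzero(w<60); px[i]=[x0-8+xx.mean(),y0-8+yy.mean()]
print(px.round(1))
f=least_squares(lambda v:(proj(p,model(v))-px).ravel(),[.481,.007,.277]); v=f.x; print(v.round(4),f.fun.round(1))
np.save("v.npy",v)
cv2.polylines(im,[proj(p,ring(v)).round().astype(int)],True,(0,0,255),1)
cv2.imwrite("pics/w1o.png",cv2.resize(im[130:280,130:400],None,fx=2.9,fy=2.9,interpolation=cv2.INTER_CUBIC))
E
```

```text
[[  nan   nan]
 [  nan   nan]
 [271.9 227.7]
 [157.  193. ]]<stdin>:5: RuntimeWarning: Mean of empty slice.
  ret = ret.dtype.type(ret / rcount)
Traceback (most recent call last):
ValueError: Residuals are not finite in the initial point.
```

```bash
python3 - <<'E'
from m import *
p=dict(np.load("w1.npz")); im=cv2.imread("pics/w1.png")
g=cv2.cvtColor(im,cv2.COLOR_BGR2GRAY); px=np.array([[242,100],[270,140],[272,228],[157,193]],float)
for i in range(3):
    x0,y0=px[i].astype(int); w=g[y0-7:y0+8,x0-7:x0+8]; yy,xx=np.nonzero(w<w.min()+35); px[i]=[x0-7+xx.mean(),y0-7+yy.mean()]
print(px.round(1))
f=least_squares(lambda v:(proj(p,model(v))-px).ravel(),[.481,.007,.277]); v=f.x; print(v.round(4),f.fun.round(1))
np.save("v.npy",v)
cv2.polylines(im,[proj(p,ring(v)).round().astype(int)],True,(0,0,255),1)
cv2.imwrite("pics/w1o.png",cv2.resize(im[130:280,130:400],None,fx=2.9,fy=2.9,interpolation=cv2.INTER_CUBIC))
E
```

```text
[[241.3 100.6]
 [269.8 140.7]
 [271.7 227.7]
 [157.  193. ]]
[0.4836 0.0079 0.2764] [ 0.7 -0.2  0.4 -0.2  0.4 -0.3 -1.5  0.8]
```

View pics/w1o.png

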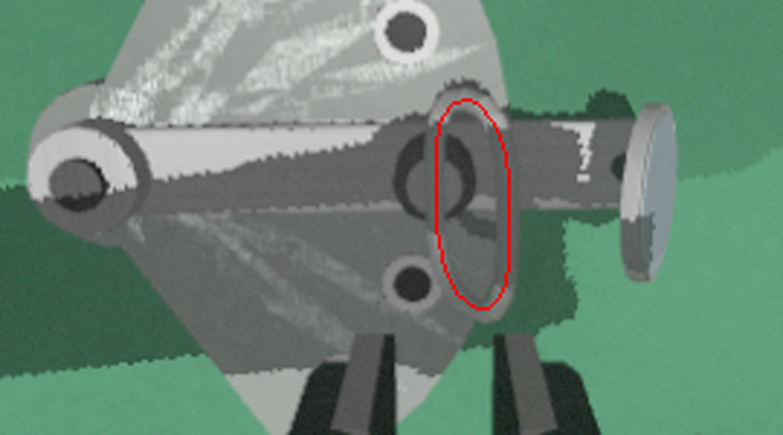

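The overlay ring (centreline) fits the seen ring to about 1–2 px. Next is a hover just above the ring's top bar.

```bash
cat >> m.py <<'E'
def at(r,z,th=0):
    v=np.load("v.npy"); a=v[2]+th; go([v[0]+r*np.cos(a),v[1]+r*np.sin(a),z],a)
E
python3 -c "
from m import *
at(.1515,.153)"
```

```text
delta cm [-0.08  1.97  9.24] turn -0.014 yaw 0.263 pos [0.6102 0.0449 0.2454] F [ 0.91 -0.24  0.16] w 0.017 t 3.7
```

Call:
{"name": "step_arm", "arguments": {
  "deltas": [0, 1, 2, -0.014, 0.2, 0, 1.9, 4, -0.014, 0.2, 0, 1.9, 6.5, -0.014, 0.2, 0, 1.9, 8.2, -0.014, 0.2, 0, 1.9, 9.2, -0.014, 0.2, 0, 1.9, 9.2, -0.014, 0.2]
}}

```text
time_s: 4.2
ee_pos: [0.6272, 0.0498, 0.1509]
tool_rot: [-0.001, 0.603, 0.798, -0.001]
wrist_force: [-0.7, -0.0, -0.7]
gripper_width: 0.017
gripper_force: 0.0
```

```bash
python3 - <<'E'
from m import *
at(.1515,.126)
im=camera("wrist"); p=camera_params("wrist"); np.savez("w2.npz",**p)
at(.1515,.126); v=np.load("v.npy")
im=im[:,:,::-1].copy(); cv2.polylines(im,[proj(p,ring(v)).round().astype(int)],True,(0,0,255),1)
cv2.imwrite("pics/w2.png",cv2.resize(im[80:350,150:450],None,fx=2.2,fy=2.2,interpolation=cv2.INTER_CUBIC))
E
```

```text
delta cm [-0.11  0.2   2.49] turn 0.001 yaw 0.277 pos [0.6272 0.0498 0.1509] F [-0.7  -0.05 -0.68] w 0.017 t 4.2
delta cm [-0.11  0.11  2.66] turn 0.001 yaw 0.277 pos [0.6281 0.05   0.1526] F [ 0.12 -0.28  0.55] w 0.0168 t 4.25
```

View pics/w2.png

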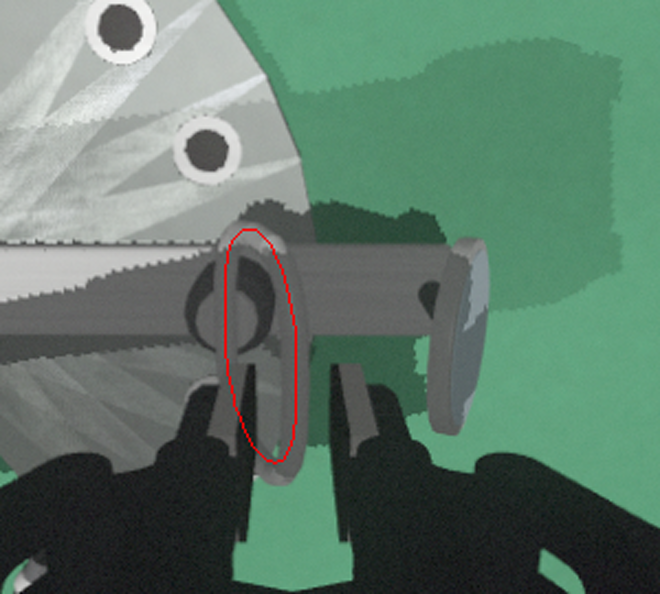

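The bar at x≈294 is centred between the pads (256 and 332), and the outer finger's back (380) is clear of the mirror (428). Descend.

Call:
{"name": "step_arm", "arguments": {
  "deltas": [-0.1, 0, 1, 0, 0.2, -0.1, 0, 2, 0, 0.2, -0.1, 0, 2.8, 0, 0.2, -0.1, 0, 2.8, 0, 0.2, -0.1, 0, 2.8, 0, 0.2]
}}

```text
time_s: 4.67
ee_pos: [0.6285, 0.049, 0.1248]
tool_rot: [-0.0, 0.603, 0.798, -0.0]
wrist_force: [-0.4, 0.1, -0.1]
gripper_width: 0.0171
gripper_force: 0.0
```

Call:
{"name": "step_arm", "arguments": {
  "deltas": [0, 0.1, 0, 0, 0.2, 0, 0.2, 0, 0, 0.2, 0, 0.3, 0, 0, 0.2, 0, 0.4, 0, 0, 0.2, 0, 0.4, 0, 0, 0.2]
}}

```text
time_s: 5.08
ee_pos: [0.6328, 0.0503, 0.1255]
tool_rot: [0.0, 0.603, 0.798, -0.0]
wrist_force: [-0.3, 0.4, -0.8]
gripper_width: 0.017
gripper_force: 0.1
```

Call:
{"name": "step_arm", "arguments": {
  "deltas": [0, 0.05, 0, 0, 0.2, 0, 0.1, 0, 0, 0.2, 0, 0.1, 0, 0, 0.2]
}}

```text
time_s: 5.33
ee_pos: [0.6331, 0.0503, 0.1253]
tool_rot: [-0.0, 0.603, 0.798, -0.001]
wrist_force: [-3.8, -0.9, 3.1]
gripper_width: 0.017
gripper_force: 1.8
```

Call:
{"name": "step_arm", "arguments": {
  "deltas": [0, 0.05, 0, 0, 0.2, 0, 0.1, 0, 0, 0.2, 0, 0.1, 0, 0, 0.2]
}}

```text
time_s: 5.58
ee_pos: [0.6333, 0.0504, 0.1252]
tool_rot: [-0.001, 0.603, 0.798, -0.001]
wrist_force: [-7.4, -1.7, 4.2]
gripper_width: 0.0174
gripper_force: 3.6
```

Call:
{"name": "step_arm", "arguments": {
  "deltas": [0, 0.1, 0, 0, 0.2, 0, 0.2, 0, 0, 0.2, 0, 0.2, 0, 0, 0.2]
}}

```text
time_s: 5.83
ee_pos: [0.6337, 0.0505, 0.125]
tool_rot: [-0.002, 0.603, 0.798, -0.003]
wrist_force: [-13.3, -2.5, 9.6]
gripper_width: 0.0173
gripper_force: 6.6
```

Call:
{"name": "step_arm", "arguments": {
  "deltas": [0, 0.05, -0.1, 0, 0.2, 0, 0.1, -0.2, 0, 0.2, 0, 0.1, -0.3, 0, 0.2, 0, 0.1, -0.3, 0, 0.2]
}}

```text
time_s: 6.17
ee_pos: [0.6334, 0.0504, 0.1256]
tool_rot: [-0.003, 0.603, 0.798, -0.004]
wrist_force: [-9.9, -2.1, -7.2]
gripper_width: 0.0172
gripper_force: 4.9
```

Call:
{"name": "step_arm", "arguments": {
  "deltas": [0, 0.1, -0.1, 0, 0.2, 0, 0.2, -0.3, 0, 0.2, 0, 0.2, -0.5, 0, 0.2, 0, 0.2, -0.5, 0, 0.2]
}}

```text
time_s: 6.5
ee_pos: [0.6336, 0.0504, 0.1297]
tool_rot: [-0.004, 0.603, 0.798, -0.005]
wrist_force: [-13.6, -3.2, -7.1]
gripper_width: 0.017
gripper_force: 7.1
```

Call:
{"name": "step_arm", "arguments": {
  "deltas": [0, 0.1, -0.2, 0, 0.2, 0, 0.1, -0.4, 0, 0.2, 0, 0.1, -0.6, 0, 0.2, 0, 0.1, -0.6, 0, 0.2]
}}

```text
time_s: 6.83
ee_pos: [0.6338, 0.0504, 0.1352]
tool_rot: [-0.005, 0.603, 0.798, -0.006]
wrist_force: [-16.2, -3.8, -8.8]
gripper_width: 0.0173
gripper_force: 8.1
```

```bash
python3 - <<'E'
from m import *
im=camera("wrist"); p=camera_params("wrist"); v=np.load("v.npy")
im=im[:,:,::-1].copy()
for l,c in ((0,(0,0,255)),(.01,(255,0,0))): cv2.polylines(im,[proj(p,ring(v,0,l)).round().astype(int)],True,c,1)
cv2.imwrite("pics/w3.png",cv2.resize(im[80:350,150:450],None,fx=2.2,fy=2.2,interpolation=cv2.INTER_CUBIC))
print(get_state()["wrist_force"])
E
```

```text
[-15.44120093  -3.31112763  -8.39394343]
```

View pics/w3.png

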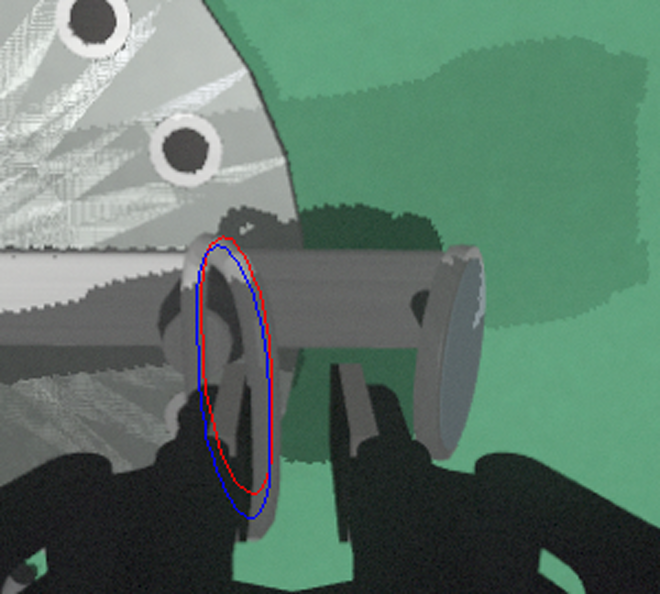

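The ring's lower end is centred near y≈528, past the 10 mm overlay (518), so the pin is lifting with the pad. The outer finger (375) is clear of the mirror (415). Lift further.

Call:
{"name": "step_arm", "arguments": {
  "deltas": [0, 0.1, -0.2, 0, 0.2, 0, 0.1, -0.4, 0, 0.2, 0, 0.1, -0.6, 0, 0.2, 0, 0.1, -0.7, 0, 0.2, 0, 0.1, -0.7, 0, 0.2]
}}

```text
time_s: 7.3
ee_pos: [0.6339, 0.0504, 0.1416]
tool_rot: [-0.006, 0.603, 0.798, -0.007]
wrist_force: [-18.0, -4.0, -9.4]
gripper_width: 0.0174
gripper_force: 9.1
```

```bash
python3 - <<'E'
from m import *
s,R=tool(); v=np.load("v.npy"); P=v[:2]; e=s["ee_pos"][:2]-P
# commanded point ~ measured + push offset along radial is carried by rotation; offsets for arc steps in tool axes
r=np.hypot(*e)+.005; print(r,np.arctan2(e[1],e[0]),s["ee_pos"],s["wrist_force"])
for k in range(1,11):
    a=.04*k; print(k, "x",round(-r*np.sin(a)*100,2),"y",round(-r*(1-np.cos(a))*100,2),"turn",round(a,2))
E
```

```text
0.161181920419806 0.275921060492964 [0.63386907 0.05044045 0.1415772 ] [-17.95925738  -3.99675335  -9.43357797]
1 x -0.64 y -0.01 turn 0.04
2 x -1.29 y -0.05 turn 0.08
3 x -1.93 y -0.12 turn 0.12
4 x -2.57 y -0.21 turn 0.16
5 x -3.2 y -0.32 turn 0.2
6 x -3.83 y -0.46 turn 0.24
7 x -4.45 y -0.63 turn 0.28
8 x -5.07 y -0.82 turn 0.32
9 x -5.68 y -1.03 turn 0.36
10 x -6.28 y -1.27 turn 0.4
```

Call:
{"name": "step_arm", "arguments": {
  "deltas": [-0.32, 0, 0, 0.02, 0.2, -0.64, -0.01, 0, 0.04, 0.2, -0.97, -0.03, 0, 0.06, 0.2, -1.29, -0.05, 0, 0.08, 0.2, -1.61, -0.08, 0, 0.1, 0.2, -1.93, -0.12, 0, 0.12, 0.2, -2.25, -0.16, 0, 0.14, 0.2, -2.57, -0.21, 0, 0.16, 0.2, -2.89, -0.26, 0, 0.18, 0.2, -3.2, -0.32, 0, 0.2, 0.2, -3.2, -0.32, 0, 0.2, 0.2]
}}

```text
time_s: 8.22
ee_pos: [0.6393, 0.0194, 0.1413]
tool_rot: [-0.006, 0.68, 0.733, -0.007]
wrist_force: [-18.3, -1.7, -9.8]
gripper_width: 0.0173
gripper_force: 9.2
```

```bash
cat >> m.py <<'E'
def arc():
    s,R=tool(); v=np.load("v.npy"); e=s["ee_pos"][:2]-v[:2]; a=np.arctan2(e[1],e[0]); u=[np.cos(a),np.sin(a)]; F=s["wrist_force"]
    print("r",np.hypot(*e).round(4),"th",(a-v[2]).round(4),"yaw",(np.arctan2(R[1,1],R[0,1])-v[2]).round(4),"Fr",(F[:2]@u).round(1),"Ft",(F[1]*u[0]-F[0]*u[1]).round(1),"Fz",F[2].round(1),"z",s["ee_pos"][2].round(4),"t",s["time_s"])
E
python3 -c "
from m import *
arc()"
```

```text
r 0.1562 th -0.2026 yaw -0.2009 Fr -18.4 Ft -0.3 Fz -9.8 z 0.1413 t 8.2167
```

Excellent. Second half.

Call:
{"name": "step_arm", "arguments": {
  "deltas": [-0.32, 0, 0, 0.02, 0.2, -0.64, -0.01, 0, 0.04, 0.2, -0.97, -0.03, 0, 0.06, 0.2, -1.29, -0.05, 0, 0.08, 0.2, -1.61, -0.08, 0, 0.1, 0.2, -1.93, -0.12, 0, 0.12, 0.2, -2.25, -0.16, 0, 0.14, 0.2, -2.57, -0.21, 0, 0.16, 0.2, -2.89, -0.26, 0, 0.18, 0.2, -3.2, -0.32, 0, 0.2, 0.2, -3.2, -0.32, 0, 0.2, 0.2]
}}

```text
time_s: 9.13
ee_pos: [0.6386, -0.0111, 0.1414]
tool_rot: [-0.006, 0.749, 0.662, -0.007]
wrist_force: [-18.3, 1.6, -9.3]
gripper_width: 0.0171
gripper_force: 9.0
```

```bash
python3 - <<'E'
from m import *
arc()
im=camera("wrist"); p=camera_params("wrist"); v=np.load("v.npy")
im=im[:,:,::-1].copy()
for th,c in ((-.4,(0,0,255)),): cv2.polylines(im,[proj(p,ring(v,th,.0165)).round().astype(int)],True,c,1)
cv2.imwrite("pics/w4.png",im)
E
```

```text
r 0.1561 th -0.3984 yaw -0.4 Fr -18.4 Ft -0.7 Fz -9.3 z 0.1414 t 9.1333
```

View pics/w4.png

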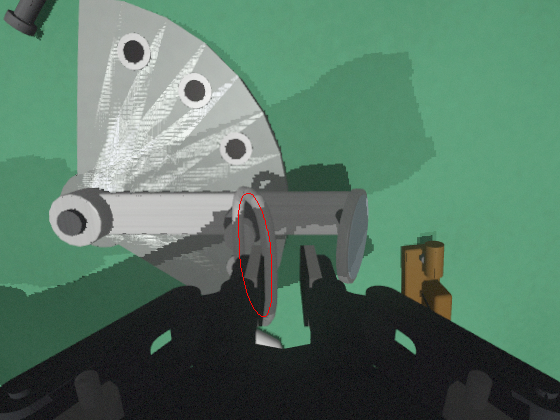

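The wrist view shows the ring on the -0.4 overlay (256,255), the vacated middle hole at (235,149), and the latch undisturbed at (427,285). Lower the pin with the pad still carrying it.

Call:
{"name": "step_arm", "arguments": {
  "deltas": [0, 0, 0.15, 0, 0.2, 0, 0, 0.3, 0, 0.2, 0, 0, 0.45, 0, 0.2, 0, 0, 0.6, 0, 0.2, 0, 0, 0.75, 0, 0.2, 0, 0, 0.9, 0, 0.2, 0, 0, 0.9, 0, 0.2]
}}

```text
time_s: 9.77
ee_pos: [0.6386, -0.0108, 0.1323]
tool_rot: [-0.006, 0.749, 0.663, -0.007]
wrist_force: [-18.3, 1.7, -7.2]
gripper_width: 0.0173
gripper_force: 9.0
```

```bash
python3 -c "
from m import *
arc()"
```

```text
r 0.1562 th -0.3961 yaw -0.3983 Fr -18.4 Ft -0.5 Fz -7.2 z 0.1323 t 9.7667
```

Call:
{"name": "step_arm", "arguments": {
  "deltas": [0, 0, 0.15, 0, 0.2, 0, 0, 0.3, 0, 0.2, 0, 0, 0.45, 0, 0.2, 0, 0, 0.6, 0, 0.2, 0, 0, 0.75, 0, 0.2, 0, 0, 0.85, 0, 0.2, 0, 0, 0.85, 0, 0.2]
}}

```text
time_s: 10.35
ee_pos: [0.6388, -0.0104, 0.1251]
tool_rot: [-0.005, 0.749, 0.663, -0.006]
wrist_force: [-20.1, 0.9, -1.3]
gripper_width: 0.017
gripper_force: 10.2
```

```bash
python3 -c "
from m import *
arc()"
```

```text
r 0.1563 th -0.3939 yaw -0.3982 Fr -20.1 Ft -1.5 Fz -1.3 z 0.1251 t 10.35
```

Call:
{"name": "step_arm", "arguments": {
  "deltas": [0, -0.2, 0, 0, 0.2, 0, -0.4, 0, 0, 0.2, 0, -0.6, 0, 0, 0.2, 0, -0.8, 0, 0, 0.2, 0, -0.9, 0, 0, 0.2, 0, -0.9, 0, 0, 0.2, 0, -0.9, 0, 0, 0.2]
}}

```text
time_s: 10.93
ee_pos: [0.6377, -0.0099, 0.1291]
tool_rot: [0.0, 0.749, 0.662, 0.0]
wrist_force: [-1.9, 0.2, -1.6]
gripper_width: 0.0171
gripper_force: 0.8
```

```bash
python3 -c "
from m import *
arc()"
```

```text
r 0.1551 th -0.3916 yaw -0.3994 Fr -1.9 Ft 0.0 Fz -1.6 z 0.1291 t 10.9333
```

Call:
{"name": "step_arm", "arguments": {
  "deltas": [0, -0.2, 0, 0, 0.2, 0, -0.4, 0, 0, 0.2, 0, -0.45, 0, 0, 0.2, 0, -0.45, 0, 0, 0.2]
}}

```text
time_s: 11.27
ee_pos: [0.633, -0.0095, 0.1291]
tool_rot: [0.0, 0.749, 0.662, 0.0]
wrist_force: [-0.7, -0.6, -0.2]
gripper_width: 0.0171
gripper_force: 0.0
```

```bash
python3 -c "
from m import *
arc()"
```

```text
r 0.1505 th -0.3921 yaw -0.3994 Fr -0.6 Ft -0.7 Fz -0.2 z 0.1291 t 11.2667
```

Free. Straight up, clear of the ring.

Call:
{"name": "step_arm", "arguments": {
  "deltas": [0, 0, -0.5, 0, 0.2, 0, 0, -1.5, 0, 0.2, 0, 0, -3, 0, 0.2, 0, 0, -5, 0, 0.2, 0, 0, -7, 0, 0.2, 0, 0, -9, 0, 0.2, 0, 0, -11, 0, 0.2, 0, 0, -12, 0, 0.2, 0, 0, -12, 0, 0.2, 0, 0, -12, 0, 0.2]
}}

```text
time_s: 12.1
ee_pos: [0.633, -0.0095, 0.2491]
tool_rot: [0.0, 0.749, 0.662, 0.0]
wrist_force: [-1.0, 0.1, -0.8]
gripper_width: 0.017
gripper_force: 0.0
```

```bash
python3 - <<'E'
from m import *
arc()
im=camera("wrist"); p=camera_params("wrist"); v=np.load("v.npy")
im=im[:,:,::-1].copy()
for l,c in ((0,(0,0,255)),(.012,(255,0,0))): cv2.polylines(im,[proj(p,ring(v,-.4,l)).round().astype(int)],True,c,1)
cv2.imwrite("pics/w5.png",cv2.resize(im[100:310,100:380],None,fx=2.8,fy=2.8,interpolation=cv2.INTER_CUBIC))
E
```

```text
r 0.1504 th -0.3922 yaw -0.3994 Fr -1.0 Ft -0.0 Fz -0.8 z 0.2491 t 12.1
```

View pics/w5.png

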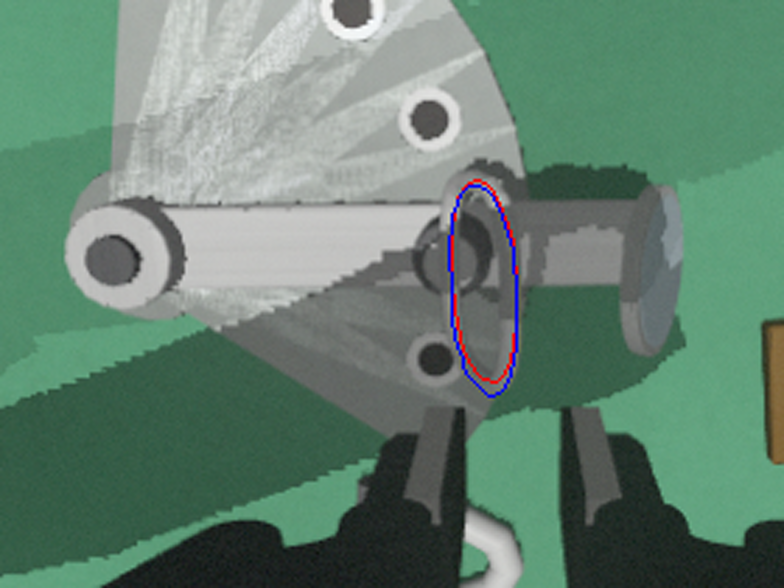

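The ring sits on the home overlay (red, lower end at (490,382)) with the arm over the -0.4 hole, and the fingers are well clear above it. The spring load also fell away at the same TCP height it started from, so the pin is home. Handing in.

```bash
python3 -c "
from rig import *
print(sign_off())"
```

```text
the job is handed in; nothing more can be done
None
```

I swung the mirror's arm one hole towards the latch (-0.4 rad) and the pin dropped home there, judging by the wrist camera and force readings. The gripper finished clear about 12 cm above the ring, and I handed the job in at about 12 s (no verdict was returned).

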